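Make up a tea tray and a seasoning tray from the stock

ROBOT

A 6-joint arm with a two-finger parallel gripper is mounted at the origin on a cart in front of the work surface, level with it; the furniture and walls round the work are solid. World frame = base frame: x ahead of the robot, y to its left, z up, the work surface at z = 0. Lengths are in m, angles in degrees, forces in N, time in s.
With the tool pointing down it reaches from about 0.3 to 0.75 m from the base axis. Payload 8.5 kg.
Tool frame: the origin (TCP) lies on the centre line of the jaws, within the pads' length; the fingertips stand 19 mm ahead of it and the grasp point (between the pads) is the TCP (env.tcp_to_tips is the z of the fingertips in the tool frame, in m); z points along the fingers, y is the line along which they close (so a half turn about z gives the same grasp; the last joint's range is limited). The gripper opens to 85 mm and grips with 20 to 120 N. Pads are 22 mm wide; open, the fingers measure 114 mm over their backs; the gripper's body (76 mm by 85 mm) begins 54 mm behind the grasp point. The pads swing forward as they close: fully open they stand 13 mm farther back than shut.
Start: joints at [64.326, 21.807, 74.336, -0, 83.858, -12.336], TCP at [0.127, 0.535, 0.25] pointing down, gripper open.
Joint ranges: [-178.18, 178.18], [-50.72, 133.34], [12.68, 142.11], [-81.47, 261.47], [9.98, 163.14], [-165.26, 165.26]. Speed limits (degrees/s): [136.94, 136.94, 180, 180, 180, 180].

INTERFACE

Orientations are given as a 3x3 rotation matrix whose columns are the frame's x, y, z axes.
In Python, from rig import env gives the robot as it stands.
- The arm moves only by the tool servo_tool, never from a script. Its argument "steps" is a list of rows, each an object of numbers: "tx", "ty", "tz": the shift along the world's x, y, z in cm; "yaw": the turn about the world's z in degrees; "claw": the finger opening in cm, from 0 to 8.54. In form: [{"tx": .., "ty": .., "tz": .., "yaw": .., "claw": ..}, ...]. A call has 1 to 20 rows; each row shifts and turns the commanded pose from where the row before left it; what a row does not reach is not made up. A row lasts 1/10 s, in which the tool goes at most 50 mm and 8.59 degrees, less where a joint would pass 70% of its speed; a pose out of reach is approached as far as the arm can. A call with a gripper value outside its range is refused whole. The fingers move at their own pace and stop on an object; "newtons" is the grip in N (left out, the last holds). Time passes only in rows, so rows that do not move let the fingers close. It gives the time, the measured TCP pose, the force, the opening and the grip force at its end, in the units of the state.
- env.observe(): the state, without advancing time (a new reading comes with each control period).
- env.get_image(name): name is "scene" or "side" or "wrist"; returns (picture, depth): 400x640x3 uint8, red, green, blue; 400x640 float32, m along the optical axis (not along the pixel's ray), 0 where there is no reading.
- env.camera_model(name): a dict with "fovy" (degrees; the focal length in pixels is half the picture's height over the tangent of half this angle, whatever the lens; pixels are square), "cx", "cy" (the principal point, pixels), "T" (4x4, takes a point from camera to world coordinates). Camera axes: x right, y down, z forward; pixel columns grow to the right and rows downward; lengths in m; the calibration is good to about 2 mm. The wrist camera is an equidistant fisheye: a pixel r from the principal point sees the ray r / f radians off the axis. A picture is of the moment at which its call begins: read the wrist's pose just before it. camera_model takes no time and is no camera call; for the wrist camera it gives the pose at the moment of the call.
- env.close_job(): hands the job in; it is judged then, once.
The state is a dict: "time_s": time; "q": joint angles; "qvel": joint speeds; "joint_efforts": joint torques, N m; "position": TCP position; "tool_rot": TCP orientation; "ft_force": force on the tool from outside, world axes, zero at the start; "wrist_torque": the same for the moment, N m; "grip_width": finger opening in m; "gripper_force": force on a finger pad.
Only numpy, scipy, OpenCV 4.12 (cv2) and the standard library are available. Lean on these libraries where they do the work, as an engineer would, in place of code of your own. Each camera call takes 0.05 s, during which the arm holds its last target. There are 200 camera calls.

TASK

Make up two trays: the green tea tin and the steel cup go on the blue tray, the shaker and the black-capped spice jar go on the red tray. The shaker and a loose cork coaster are stacked on the tea tin; the coaster belongs neatly on top of the coaster pile. Everything must lie or stand flat inside its tray, not on the rim or on another thing; do not tip anything over, and leave the red-lidded jar and the cork-stoppered bottle where they are.

Things in the scene. Friction and masses are not known exactly. Their poses are not given: they have to be found in the camera images.
- tea_tin: flat green rectangular tin with a thin brass line round it, 110 x 54 x 34 mm (its x, y, z), closed, solid, loose, about 0.15 kg. Origin: centre of the underside, z up; x is its long axis. It is the bottom of the stack.
- coaster: the loose round cork coaster, 64 mm diameter, 10 mm thick, lying on the tea tin near its middle, under the shaker; it is wider than the tin's 54 mm. Origin: centre of the underside, z up.
- shaker: round shaker with a grey cap and clear lower body, 44 mm diameter at the widest, 90 mm high (above 70 mm the cap narrows to 34 mm), standing on the coaster. Origin: centre of the underside, z up.
- cup: small round open steel cup, 52 mm diameter at the rim, 43 mm at the foot, 72 mm high, standing upright. Origin: centre of the underside, z up.
- spice_jar: slim round spice jar with a black cap and a dark label with green leaves, 41 mm diameter, 105 mm high, closed, standing upright, 0.11 kg. Origin: centre of the underside, z up.
- blue_tray: blue rectangular tray, fixed, 136 mm (its x) by 160 mm (its y) outside; flat floor 5 mm thick, all round it a rim 6 mm wide whose top is 12 mm above the worktop; inside 124 x 148 mm. Origin: centre of the underside. A microwave oven (solid, 240 mm high) stands on the worktop behind the left half: its front is at world x = 0.55, its right side at y = 0.21.
- red_tray: red rectangular tray, otherwise just like the blue one: fixed, 136 mm (its x) by 160 mm (its y), floor 5 mm thick, rim 6 mm wide with top at 12 mm, inside 124 x 148 mm. Origin: centre of the underside.
- coaster_pile: pile of three round cork coasters on the worktop, fixed, 64 mm diameter, 30 mm high in all. Origin: centre of the underside; the loose coaster goes on top, 30 mm above it.
- red_jar: bystander: jar with a red screw lid, 60 mm diameter, 121 mm high, loose, not to be disturbed. Origin: centre of the underside.
- cork_bottle: bystander: small round bottle with a cork stopper and dark label, 54 mm diameter, 108 mm high, loose, not to be disturbed. Origin: centre of the underside.
Not all that is in view belongs to the job. Leave any purple look-alike of the spice_jar alone.

How it is judged:
By the outcome, as a careful person would: the job done as asked, in the order asked, and still so for the second after the job is handed in, with the robot touching nothing.
It also fails if it takes over 136 s, if anything falls off the work surface, if the arm or the gripper's body presses on something with over 40 N, if the wrist force passes 120 N, or if a joint passes its speed limit or range.

## Working session

There is one attempt and no reset: what is moved stays moved. The work goes in short steps, Python scripts to look and compute and a tool call to move; the robot and the scene stay as the last step left them, time stands still between calls to the robot, and variables do not carry over. Pictures are saved under pics/ and viewed, at most 14 in all, crops included, and the job is handed in when it is done.

Besides the shell and the picture viewer there is one more tool, called after "Emit:" as name([rows], argument=value, ...), one row to a line, values as JSON. servo_tool: Moves the arm, as the interface text tells. Its arguments: {"type":"object","properties":{"steps":{"type":"array"},"newtons":{"type":"number"}},"required":["steps"]}

```bash
mkdir -p pics; cat > h.py <<'E'
from rig import env
import numpy as np, cv2
def grab(n):
    m=env.camera_model(n); im,d=env.get_image(n); return m,im,d
def pts(m,d,n):
    f=200/np.tan(np.radians(m['fovy']/2)); v,u=np.mgrid[0:400,0:640].astype(float)
    x=(u-m['cx']);y=(v-m['cy'])
    if n=='wrist':
        r=np.hypot(x,y)+1e-9; k=np.tan(np.clip(r/f,0,1.5))/r; X=x*k*d;Y=y*k*d
    else: X=x/f*d;Y=y/f*d
    P=np.stack([X,Y,d],-1); W=P@m['T'][:3,:3].T+m['T'][:3,3]; W[d==0]=np.nan; return W
E
python3 - <<'E'
from h import *
for n in ['scene','side','wrist']:
    m,im,d=grab(n); np.savez('/tmp/'+n,im=im,W=pts(m,d,n)); cv2.imwrite(f'pics/{n}0.png',im[...,::-1])
    print(n,m['fovy'],m['cx'],m['cy'],np.round(m['T'],3).tolist())
print(env.observe()['time_s'],env.observe()['tool_rot'],env.tcp_to_tips)
E
```

```text
scene 57.988146498843555 318.57000031594833 197.78248678678256 [[-0.865, -0.254, 0.433, 0.176], [-0.502, 0.436, -0.747, 0.969], [0.001, -0.863, -0.505, 0.544], [0.0, 0.0, 0.0, 1.0]]
side 44.68350405572866 319.4711691229796 196.95114602035795 [[0.994, -0.059, 0.088, 0.517], [-0.104, -0.348, 0.932, -0.866], [-0.024, -0.936, -0.352, 0.498], [0.0, 0.0, 0.0, 1.0]]
wrist 65.70646984690485 318.06527894550334 201.81999890628782 [[0.231, 0.93, 0.287, 0.053], [0.973, -0.22, -0.069, 0.553], [-0.001, 0.295, -0.955, 0.373], [0.0, 0.0, 0.0, 1.0]]
0.15 [[-9.73026453e-01  2.30693129e-01 -4.50212101e-04]
 [ 2.30693481e-01  9.73025932e-01 -1.02612284e-03]
 [ 2.01348559e-04 -1.10230567e-03 -9.99999372e-01]] 0.019
```

View pics/scene0.png

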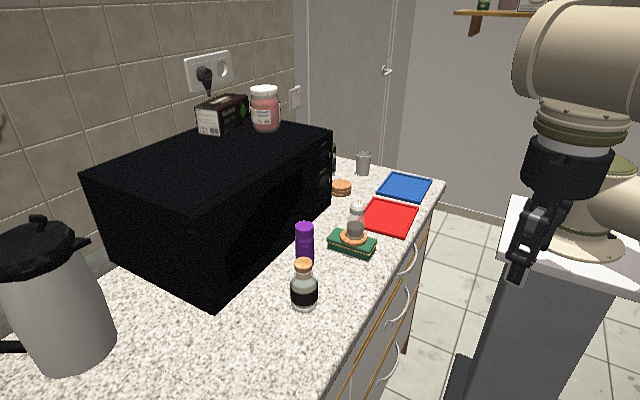

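View pics/side0.png

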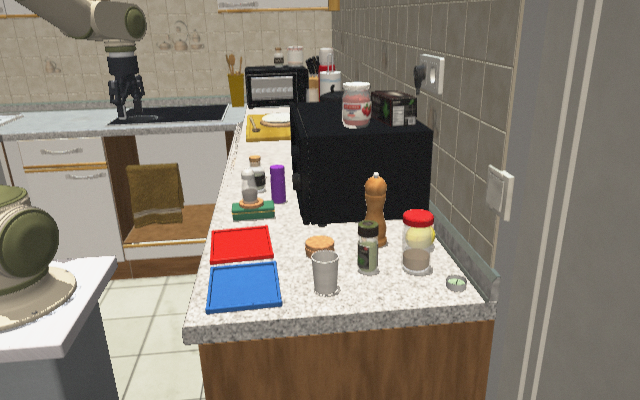

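Scene: stack at (352,235), red tray (388,217), blue tray (405,187), pile (341,187), cup (363,163), cork bottle (304,285), purple look-alike (304,240). Side: black-capped dark-label jar (368,247), red jar (418,242), pepper mill (375,210), cup (325,272), pile (319,246). The candidates for the spice jar are side (368,247), which has a black cap and a green-leaf label, and the purple one (278,184), which is to be left alone. I'll confirm with a crop.

```bash
python3 - <<'E'
from h import *
D={n:np.load(f'/tmp/{n}.npz') for n in ['scene','side']}
im=D['side']['im'];W=D['side']['W']
cv2.imwrite('pics/crop1.png',cv2.resize(im[150:300,200:450],(750,450),interpolation=cv2.INTER_CUBIC)[...,::-1])
hsv=cv2.cvtColor(im,cv2.COLOR_RGB2HSV)
def reg(name,u0,u1,v0,v1,zlo,zhi,n='side',hlo=None):
    w=D[n]['W'][v0:v1,u0:u1].reshape(-1,3); h=cv2.cvtColor(D[n]['im'],cv2.COLOR_RGB2HSV)[v0:v1,u0:u1].reshape(-1,3)
    k=(w[:,2]>zlo)&(w[:,2]<zhi)
    if hlo: k&=(h[:,0]>=hlo[0])&(h[:,0]<=hlo[1])&(h[:,1]>120)
    w=w[k]; 
    if len(w)<5: print(name,n,len(w));return
    r=cv2.minAreaRect((w[:,:2]*1000).astype(np.float32))
    print(name,n,len(w),'1-99%',np.round(np.percentile(w,[1,99],axis=0),3).tolist(),'med',np.round(np.median(w,0),3),'rect',np.round(r[0],0),np.round(r[1],0),round(r[2],1))
reg('blue',200,290,255,320,-.01,.03,hlo=(100,120)); reg('blue',370,440,165,210,-.01,.03,'scene',(100,120))
reg('red',200,290,220,265,-.01,.03,hlo=(0,5)); reg('red',350,425,190,245,-.01,.03,'scene',(0,5))
reg('pile',300,340,232,262,.026,.036); reg('pile',325,355,175,198,.026,.036,'scene')
reg('cup',308,342,245,300,.06,.085); reg('cup',353,373,148,180,.06,.085,'scene')
reg('spice',355,382,215,280,.07,.12); reg('spicecap',355,382,215,240,.1,.12)
reg('redjar',400,436,205,280,.1,.14)
reg('mill',362,388,172,200,.05,.3)
reg('tintop',225,280,195,225,.028,.04);reg('tintop',320,385,220,265,.028,.04,'scene')
reg('coaster',225,280,190,215,.041,.048);reg('coaster',325,380,220,250,.041,.048,'scene')
reg('shaker',235,262,165,205,.06,.14);reg('shaker',340,372,195,245,.06,.14,'scene');reg('shakertop',340,372,195,245,.125,.14,'scene')
reg('purple',268,290,160,205,.05,.14);reg('purple',290,318,215,265,.05,.14,'scene')
reg('bottle',288,322,255,312,.03,.12,'scene')
reg('candle',440,472,270,295,.01,.1)
E
```

```text
blue side 3207 1-99% [[0.378, -0.109, 0.004], [0.511, 0.05, 0.015]] med [ 0.443 -0.037  0.007] rect [444. -29.] [134. 162.] 2.6
blue scene 1148 1-99% [[0.374, -0.102, 0.002], [0.508, 0.057, 0.013]] med [ 0.44  -0.016  0.005] rect [441. -23.] [135. 163.] 2.3
red side 2005 1-99% [[0.362, 0.078, 0.003], [0.499, 0.241, 0.015]] med [0.429 0.152 0.007] rect [430. 160.] [136. 165.] 4.5
red scene 1617 1-99% [[0.358, 0.086, 0.002], [0.495, 0.245, 0.013]] med [0.421 0.165 0.005] rect [428. 166.] [135. 161.] 4.2
pile side 347 1-99% [[0.576, 0.065, 0.026], [0.635, 0.126, 0.034]] med [0.605 0.091 0.031] rect [606.  96.] [65. 64.] 21.8
pile scene 172 1-99% [[0.574, 0.07, 0.027], [0.631, 0.131, 0.032]] med [0.602 0.102 0.03 ] rect [602. 100.] [55. 62.] 28.3
cup side 353 1-99% [[0.576, -0.081, 0.06], [0.625, -0.028, 0.074]] med [ 0.601 -0.06   0.067] rect [601. -55.] [54. 51.] 73.9
cup scene 104 1-99% [[0.575, -0.077, 0.06], [0.625, -0.025, 0.073]] med [ 0.601 -0.053  0.067] rect [600. -51.] [50. 52.] 6.3
spice side 504 1-99% [[0.675, -0.016, 0.07], [0.745, 0.12, 0.108]] med [ 0.694 -0.007  0.093] r
[... 1103 characters left out ...]
7, 0.133]] med [0.441 0.347 0.097] rect [445. 341.] [40. 32.] 37.4
shakertop scene 89 1-99% [[0.431, 0.324, 0.125], [0.457, 0.348, 0.133]] med [0.443 0.34  0.13 ] rect [444. 336.] [28. 26.] 13.7
purple side 328 1-99% [[0.504, 0.41, 0.05], [0.543, 0.446, 0.109]] med [0.524 0.419 0.083] rect [522. 429.] [40. 41.] 44.9
purple scene 853 1-99% [[0.446, 0.34, 0.051], [0.575, 0.548, 0.109]] med [0.517 0.446 0.088] rect [526. 442.] [ 52. 253.] 33.4
bottle scene 1093 1-99% [[0.432, 0.448, 0.031], [0.516, 0.566, 0.109]] med [0.45  0.553 0.072] rect [486. 505.] [ 56. 143.] 36.2
candle side 163 1-99% [[0.831, -0.1, 0.01], [0.891, -0.044, 0.018]] med [ 0.853 -0.075  0.014] rect [865. -73.] [73. 40.] 24.1
```

View pics/crop1.png

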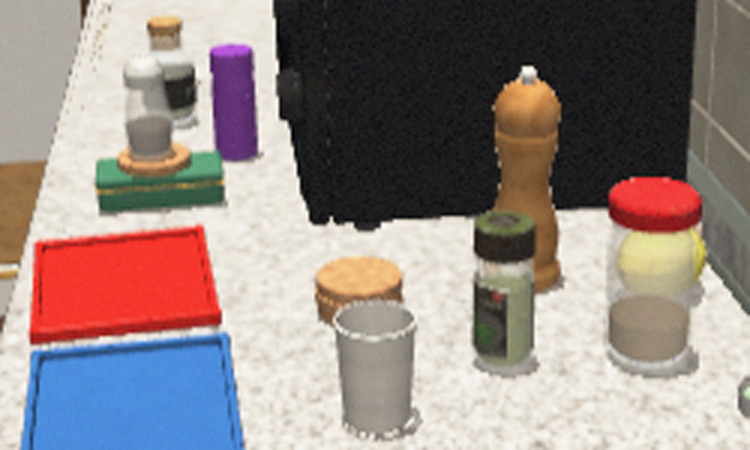

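The crop confirms the spice jar at side (368,247), crop (504,290): black cap and dark label with green leaf. It stands clear of the mill and the red jar. I'll go above the stack.

Emit:
servo_tool([
  {"tx":1.5,"ty":-1,"yaw":1.3,"claw":8.5},
  {"tx":2.5,"ty":-1.5,"yaw":1.5},
  {"tx":3,"ty":-1.8,"yaw":1.5},
  {"tx":3,"ty":-1.8,"yaw":1.5},
  {"tx":3,"ty":-1.8,"yaw":1.5},
  {"tx":3,"ty":-1.8,"yaw":1.5},
  {"tx":3,"ty":-1.8,"yaw":1.5},
  {"tx":3,"ty":-1.8,"yaw":1.5},
  {"tx":3,"ty":-1.8,"yaw":1.5},
  {"tx":3,"ty":-1.8,"yaw":1.5},
  {"tx":2.5,"ty":-1.6,"yaw":1.5},
  {"tx":1.5,"ty":-1.2},
  {},
  {},
  {},
], newtons=30)

```text
invalid input at $.steps[0]: expected keys tx, ty, tz, yaw, claw
```

```bash
cat > look.py <<'E'
from h import *
import sys
s=env.observe(); m,im,d=grab('wrist'); W=pts(m,d,'wrist'); np.savez('/tmp/wrist',im=im,W=W); cv2.imwrite(f'pics/{sys.argv[1]}.png',im[...,::-1])
y=s['tool_rot'][:,1] if hasattr(s['tool_rot'],'shape') else np.array(s['tool_rot'])[:,1]
print('t',s['time_s'],'pos',np.round(s['position'],4),'yang',np.degrees(np.arctan2(y[1],y[0])).round(1))
def band(name,lo,hi,box,col=None):
    k=(W[...,2]>lo)&(W[...,2]<hi)&(W[...,0]>box[0])&(W[...,0]<box[1])&(W[...,1]>box[2])&(W[...,1]<box[3])
    if col:
        h=cv2.cvtColor(im,cv2.COLOR_RGB2HSV); k&=(h[...,0]>=col[0])&(h[...,0]<=col[1])&(h[...,1]>100)
    k=cv2.morphologyEx(k.astype(np.uint8),cv2.MORPH_OPEN,np.ones((3,3)))>0
    w=W[k]
    if len(w)<8: print(name,len(w));return
    c,r=cv2.minEnclosingCircle((w[:,:2]*1000).astype(np.float32)); R=cv2.minAreaRect((w[:,:2]*1000).astype(np.float32))
    print(name,len(w),'z',np.median(w[:,2]).round(4),'range',np.round(np.r_[w.min(0)[:2],w.max(0)[:2]]*1000,0),'circ',np.round(c,1),round(r,1),'rect',np.round(R[0],1),np.round(R[1],1),round(R[2],1))
E
python3 - <<'E'
import sys; sys.argv=['','w1']
exec(open('look.py').read())
B=(.37,.53,.27,.4)
band('shtop',.128,.14,B); band('shbody',.07,.11,B); band('coaster',.041,.048,B); band('tin',.03,.0385,B); band('tingreen',.028,.04,B,(60,90))
band('red',-.005,.02,(.3,.55,.05,.27),(0,6)); band('red',-.005,.02,(.3,.55,.05,.27),(174,180))
E
```

```text
t 0.15 pos [0.1268 0.535  0.2499] yang 76.7
shtop 0
shbody 0
coaster 0
tin 0
tingreen 0
red 1417 z 0.0053 range [375.  73. 513. 216.] circ [444.8 144.6] 98.9 rect [459.6 159.5] [ 84.3 197.6] 45.3
red 0
```

View pics/w1.png

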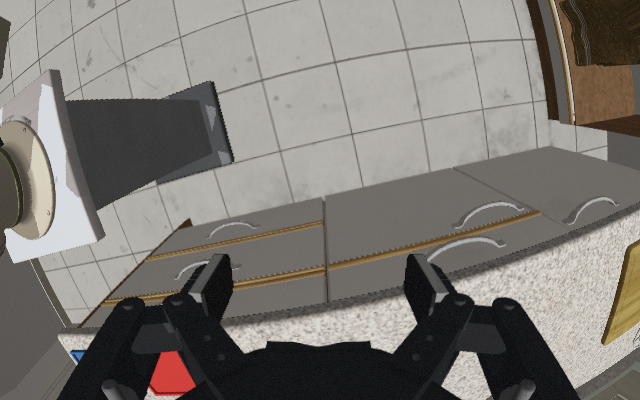

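That start view shows only the fingers (rows 255-330), floor and drawers. The move was refused because each row needs all the keys.

Emit:
servo_tool([
  {"tx":1.5,"ty":-1,"tz":0,"yaw":1.3,"claw":8.5},
  {"tx":2.5,"ty":-1.5,"tz":0,"yaw":1.5,"claw":8.5},
  {"tx":3,"ty":-1.8,"tz":0,"yaw":1.5,"claw":8.5},
  {"tx":3,"ty":-1.8,"tz":0,"yaw":1.5,"claw":8.5},
  {"tx":3,"ty":-1.8,"tz":0,"yaw":1.5,"claw":8.5},
  {"tx":3,"ty":-1.8,"tz":0,"yaw":1.5,"claw":8.5},
  {"tx":3,"ty":-1.8,"tz":0,"yaw":1.5,"claw":8.5},
  {"tx":3,"ty":-1.8,"tz":0,"yaw":1.5,"claw":8.5},
  {"tx":3,"ty":-1.8,"tz":0,"yaw":1.5,"claw":8.5},
  {"tx":3,"ty":-1.8,"tz":0,"yaw":1.5,"claw":8.5},
  {"tx":2.5,"ty":-1.6,"tz":0,"yaw":1.5,"claw":8.5},
  {"tx":1.5,"ty":-1.2,"tz":0,"yaw":0,"claw":8.5},
  {"tx":0,"ty":0,"tz":0,"yaw":0,"claw":8.5},
  {"tx":0,"ty":0,"tz":0,"yaw":0,"claw":8.5},
  {"tx":0,"ty":0,"tz":0,"yaw":0,"claw":8.5},
], newtons=30)

```text
time_s: 1.7
position: [0.4461, 0.3387, 0.2503]
tool_rot: [[-0.999, -0.053, -0.0], [-0.053, 0.999, 0.0], [0.0, 0.0, -1.0]]
ft_force: [-0.6, 0.1, 0.9]
grip_width: 0.0851
gripper_force: 0.0
```

```bash
cat > l1.py <<'E'
import sys
exec(open('look.py').read())
B=(.37,.53,.27,.4)
band('shtop',.128,.14,B); band('shbody',.07,.11,B); band('coaster',.041,.048,B); band('tin',.03,.0385,B); band('tingreen',.028,.04,B,(60,90))
band('red',-.005,.02,(.3,.55,.05,.27),(0,6))
E
python3 l1.py w2
```

```text
t 1.7 pos [0.4461 0.3387 0.2503] yang 93.0
shtop 770 z 0.1314 range [433. 320. 460. 346.] circ [446.2 333.4] 14.0 rect [446.2 333.4] [26.3 25.8] 3.8
shbody 541 z 0.0902 range [426. 313. 452. 355.] circ [445.9 334.4] 21.3 rect [437.4 335.7] [42.4 22.7] 80.9
coaster 961 z 0.0438 range [419. 306. 473. 368.] circ [450.3 336.4] 32.3 rect [444.3 337.8] [63.1 51.2] 80.3
tin 1676 z 0.0338 range [399. 309. 509. 365.] circ [453.9 336.6] 59.0 rect [453.7 336.4] [108.5  53.4] 2.4
tingreen 0
red 11568 z 0.0051 range [355.  75. 501. 249.] circ [428.9 163.4] 104.3 rect [428.8 161.2] [135.8 167.8] 4.3
```

View pics/w2.png

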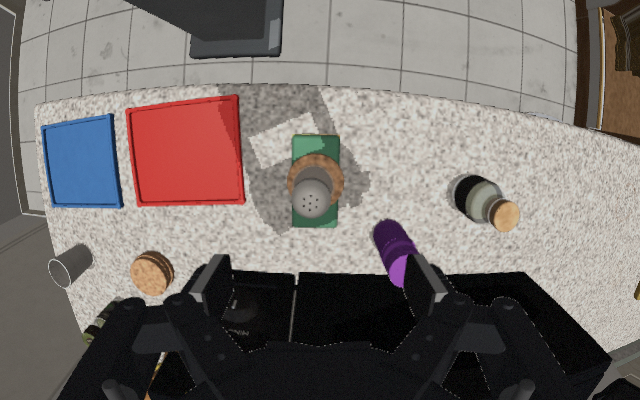

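The picture shows the shaker at (312,195) on the coaster (315,180) and tin (316,180), all clear between the fingers. The purple look-alike is at (395,250). Descending onto the shaker.

Emit:
servo_tool([
  {"tx":0,"ty":-0.45,"tz":-1,"yaw":0,"claw":8.5},
  {"tx":0,"ty":0,"tz":-2,"yaw":0,"claw":8.5},
  {"tx":0,"ty":0,"tz":-2.5,"yaw":0,"claw":8.5},
  {"tx":0,"ty":0,"tz":-2.5,"yaw":0,"claw":8.5},
  {"tx":0,"ty":0,"tz":-2.5,"yaw":0,"claw":8.5},
  {"tx":0,"ty":0,"tz":-2.5,"yaw":0,"claw":8.5},
  {"tx":0,"ty":0,"tz":-1.8,"yaw":0,"claw":8.5},
  {"tx":0,"ty":0,"tz":-0.8,"yaw":0,"claw":8.5},
  {"tx":0,"ty":0,"tz":0,"yaw":0,"claw":6},
  {"tx":0,"ty":0,"tz":0,"yaw":0,"claw":5},
  {"tx":0,"ty":0,"tz":0,"yaw":0,"claw":4.5},
  {"tx":0,"ty":0,"tz":0,"yaw":0,"claw":4},
  {"tx":0,"ty":0,"tz":0,"yaw":0,"claw":3.5},
  {"tx":0,"ty":0,"tz":0,"yaw":0,"claw":3.5},
  {"tx":0,"ty":0,"tz":0,"yaw":0,"claw":3.5},
  {"tx":0,"ty":0,"tz":0,"yaw":0,"claw":3.5},
  {"tx":0,"ty":0,"tz":0,"yaw":0,"claw":3.5},
], newtons=30)

```text
time_s: 3.45
position: [0.4473, 0.3339, 0.0955]
tool_rot: [[-0.999, -0.052, 0.002], [-0.052, 0.999, 0.001], [-0.002, 0.001, -1.0]]
ft_force: [0.4, 0.2, 5.7]
grip_width: 0.0387
gripper_force: 29.7
```

Emit:
servo_tool([
  {"tx":0,"ty":0,"tz":0.5,"yaw":0,"claw":3.5},
  {"tx":0,"ty":0,"tz":1,"yaw":0,"claw":3.5},
  {"tx":0,"ty":0,"tz":1.5,"yaw":0,"claw":3.5},
  {"tx":0,"ty":-0.6,"tz":1,"yaw":0,"claw":3.5},
  {"tx":-0.2,"ty":-1.5,"tz":0,"yaw":0,"claw":3.5},
  {"tx":-0.4,"ty":-2.2,"tz":0,"yaw":0,"claw":3.5},
  {"tx":-0.4,"ty":-2.5,"tz":0,"yaw":0,"claw":3.5},
  {"tx":-0.4,"ty":-2.5,"tz":0,"yaw":0,"claw":3.5},
  {"tx":-0.4,"ty":-2.2,"tz":0,"yaw":0,"claw":3.5},
  {"tx":-0.3,"ty":-1.3,"tz":0,"yaw":0,"claw":3.5},
  {"tx":0,"ty":-0.4,"tz":-1,"yaw":0,"claw":3.5},
  {"tx":0,"ty":0,"tz":-2,"yaw":0,"claw":3.5},
  {"tx":0,"ty":0,"tz":-2,"yaw":0,"claw":3.5},
  {"tx":0,"ty":0,"tz":-1.5,"yaw":0,"claw":3.5},
  {"tx":0,"ty":0,"tz":-0.8,"yaw":0,"claw":3.5},
  {"tx":0,"ty":0,"tz":-0.4,"yaw":0,"claw":3.5},
  {"tx":0,"ty":0,"tz":0,"yaw":0,"claw":3.5},
], newtons=30)

```text
time_s: 5.15
position: [0.426, 0.2018, 0.0572]
tool_rot: [[-0.999, -0.052, 0.0], [-0.052, 0.999, 0.0], [-0.0, 0.0, -1.0]]
ft_force: [-0.4, -0.1, -1.7]
grip_width: 0.0384
gripper_force: 30.0
```

Emit:
servo_tool([
  {"tx":0,"ty":0,"tz":-0.05,"yaw":0,"claw":3.5},
  {"tx":0,"ty":0,"tz":-0.05,"yaw":0,"claw":3.5},
  {"tx":0,"ty":0,"tz":0,"yaw":0,"claw":3.5},
])

```text
time_s: 5.45
position: [0.4261, 0.2017, 0.0566]
tool_rot: [[-0.999, -0.052, 0.001], [-0.052, 0.999, 0.0], [-0.001, 0.0, -1.0]]
ft_force: [0.2, 0.0, 0.2]
grip_width: 0.0387
gripper_force: 30.2
```

Emit:
servo_tool([
  {"tx":0,"ty":0,"tz":0,"yaw":0,"claw":4.3},
  {"tx":0,"ty":0,"tz":0,"yaw":0,"claw":5},
  {"tx":0,"ty":0,"tz":0,"yaw":0,"claw":5.8},
  {"tx":0,"ty":0,"tz":0,"yaw":0,"claw":6.2},
  {"tx":0,"ty":0,"tz":1,"yaw":0,"claw":6.2},
  {"tx":0,"ty":0,"tz":2,"yaw":0,"claw":6.2},
  {"tx":0,"ty":0,"tz":3,"yaw":0,"claw":6.2},
  {"tx":0,"ty":0,"tz":3,"yaw":0,"claw":8.5},
  {"tx":0,"ty":0,"tz":3,"yaw":0,"claw":8.5},
  {"tx":0,"ty":0,"tz":2.5,"yaw":0,"claw":8.5},
  {"tx":0.4,"ty":2,"tz":0,"yaw":0,"claw":8.5},
  {"tx":0.4,"ty":2.5,"tz":0,"yaw":0,"claw":8.5},
  {"tx":0.4,"ty":2.5,"tz":0,"yaw":0,"claw":8.5},
  {"tx":0.5,"ty":2.5,"tz":0,"yaw":0,"claw":8.5},
  {"tx":0.4,"ty":2.5,"tz":0,"yaw":0,"claw":8.5},
  {"tx":0.3,"ty":1.5,"tz":0,"yaw":0,"claw":8.5},
  {"tx":0,"ty":0,"tz":0,"yaw":0,"claw":8.5},
  {"tx":0,"ty":0,"tz":0,"yaw":0,"claw":8.5},
])

```text
time_s: 7.25
position: [0.4496, 0.3363, 0.2016]
tool_rot: [[-0.999, -0.052, -0.0], [-0.052, 0.999, -0.0], [0.0, -0.0, -1.0]]
ft_force: [-0.1, -0.6, -0.5]
grip_width: 0.085
gripper_force: 0.0
```

```bash
cat > l2.py <<'E'
import sys
exec(open('look.py').read())
B=(.37,.53,.27,.4)
band('coaster',.041,.048,B); band('tin',.03,.0385,B)
band('shaker top',.08,.1,(.38,.48,.15,.25)); band('shaker',.03,.07,(.38,.48,.15,.25))
band('pile',.026,.034,(.55,.66,.04,.16))
E
python3 l2.py w3
```

```text
t 7.25 pos [0.4496 0.3363 0.2016] yang 93.0
coaster 3376 z 0.0439 range [418. 306. 481. 368.] circ [449.9 337. ] 32.1 rect [449.6 336.8] [62.9 61.8] 1.8
tin 2581 z 0.0338 range [399. 308. 509. 365.] circ [453.4 336.6] 58.9 rect [453.6 336. ] [109.   54.1] 2.3
shaker top 1055 z 0.0906 range [408. 188. 443. 219.] circ [425.2 202.1] 17.5 rect [424.1 203.8] [33.6 30.8] 34.3
shaker 899 z 0.0511 range [405. 193. 447. 225.] circ [426.  203.6] 21.7 rect [422.7 211.9] [43.3 23.9] 21.2
pile 830 z 0.03 range [573.  68. 621. 131.] circ [604.7  98.6] 32.7 rect [596.8  99.6] [63.1 47. ] 88.8
```

View pics/w3.png

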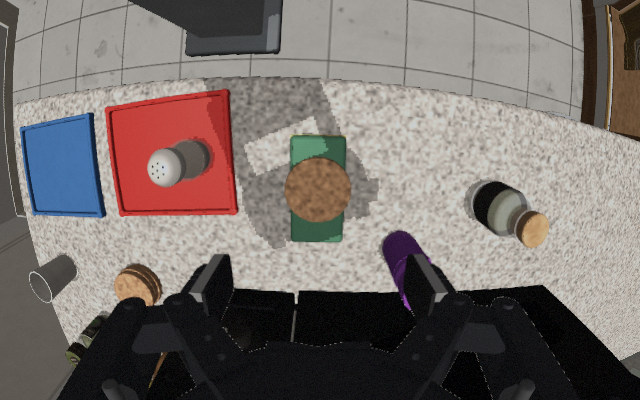

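Shaker is standing in the red tray at (170,160). The bare coaster is at (318,190), centred on the tin. Grasping the coaster across the tin.

Emit:
servo_tool([
  {"tx":0,"ty":0.05,"tz":-1,"yaw":0,"claw":8.5},
  {"tx":0,"ty":0,"tz":-2.5,"yaw":0,"claw":8.5},
  {"tx":0,"ty":0,"tz":-3,"yaw":0,"claw":8.5},
  {"tx":0,"ty":0,"tz":-3,"yaw":0,"claw":8.5},
  {"tx":0,"ty":0,"tz":-2.5,"yaw":0,"claw":8.5},
  {"tx":0,"ty":0,"tz":-2,"yaw":0,"claw":8.5},
  {"tx":0,"ty":0,"tz":-1.3,"yaw":0,"claw":8.5},
  {"tx":0,"ty":0,"tz":-0.6,"yaw":0,"claw":8.5},
  {"tx":0,"ty":0,"tz":0,"yaw":0,"claw":7.5},
  {"tx":0,"ty":0,"tz":0,"yaw":0,"claw":6.8},
  {"tx":0,"ty":0,"tz":0,"yaw":0,"claw":6.2},
  {"tx":0,"ty":0,"tz":0,"yaw":0,"claw":6.0},
  {"tx":0,"ty":0,"tz":0,"yaw":0,"claw":5.8},
  {"tx":0,"ty":0,"tz":0,"yaw":0,"claw":5.8},
  {"tx":0,"ty":0,"tz":0,"yaw":0,"claw":5.8},
], newtons=20)

```text
time_s: 8.8
position: [0.4503, 0.3373, 0.0435]
tool_rot: [[-0.999, -0.052, 0.002], [-0.052, 0.999, 0.001], [-0.002, 0.001, -1.0]]
ft_force: [-0.6, -2.3, 6.6]
grip_width: 0.0623
gripper_force: 21.9
```

Emit:
servo_tool([
  {"tx":0,"ty":0,"tz":0.3,"yaw":0,"claw":5.8},
  {"tx":0,"ty":0,"tz":0.7,"yaw":0,"claw":5.8},
  {"tx":0,"ty":0,"tz":1.5,"yaw":0,"claw":5.8},
  {"tx":0,"ty":0,"tz":2.5,"yaw":0,"claw":5.8},
  {"tx":0,"ty":0,"tz":2.5,"yaw":0,"claw":5.8},
  {"tx":0,"ty":0,"tz":2.5,"yaw":0,"claw":5.8},
  {"tx":0,"ty":0,"tz":2,"yaw":0,"claw":5.8},
  {"tx":0,"ty":0,"tz":0,"yaw":0,"claw":5.8},
], newtons=20)

```text
time_s: 9.6
position: [0.4508, 0.3377, 0.1653]
tool_rot: [[-0.999, -0.052, 0.005], [-0.052, 0.999, 0.002], [-0.005, 0.002, -1.0]]
ft_force: [1.2, -0.1, -0.9]
grip_width: 0.0627
gripper_force: 22.2
```

Emit:
servo_tool([
  {"tx":0,"ty":-1.5,"tz":0,"yaw":0,"claw":5.8},
  {"tx":0,"ty":-2.5,"tz":0,"yaw":0,"claw":5.8},
  {"tx":0,"ty":-3,"tz":0,"yaw":0,"claw":5.8},
  {"tx":0,"ty":-3,"tz":0,"yaw":0,"claw":5.8},
  {"tx":0,"ty":-3,"tz":0,"yaw":0,"claw":5.8},
  {"tx":0,"ty":-3,"tz":0,"yaw":0,"claw":5.8},
  {"tx":0.5,"ty":-3,"tz":0,"yaw":0,"claw":5.8},
  {"tx":2,"ty":-2.5,"tz":0,"yaw":0,"claw":5.8},
  {"tx":2.5,"ty":-1.6,"tz":0,"yaw":0,"claw":5.8},
  {"tx":3,"ty":-0.8,"tz":0,"yaw":0,"claw":5.8},
  {"tx":3,"ty":0,"tz":-1,"yaw":0,"claw":5.8},
  {"tx":2.5,"ty":0,"tz":-2,"yaw":0,"claw":5.8},
  {"tx":1.4,"ty":0,"tz":-2,"yaw":0,"claw":5.8},
  {"tx":0.4,"ty":0,"tz":-1.5,"yaw":0,"claw":5.8},
  {"tx":0,"ty":0,"tz":0,"yaw":0,"claw":5.8},
  {"tx":0,"ty":0,"tz":0,"yaw":0,"claw":5.8},
], newtons=20)

```text
time_s: 11.2
position: [0.6021, 0.0979, 0.0973]
tool_rot: [[-0.999, -0.052, -0.001], [-0.052, 0.999, 0.0], [0.001, 0.0, -1.0]]
ft_force: [-0.7, 0.8, -0.2]
grip_width: 0.0628
gripper_force: 22.3
```

```bash
cat > l3.py <<'E'
import sys
exec(open('look.py').read())
p=np.array(s['position'])
band('held',p[2]-.012,p[2]+.012,(p[0]-.045,p[0]+.045,p[1]-.03,p[1]+.03),(5,22))
band('pile',.02,.034,(.55,.66,.04,.16))
band('spice',.1,.112,(.65,.74,-.05,.05)); band('cup',.06,.078,(.55,.66,-.1,0))
E
python3 l3.py w4
```

```text
t 11.2 pos [0.6021 0.0979 0.0973] yang 93.0
held 12465 z 0.0976 range [570.  68. 633. 128.] circ [601.6  98.8] 32.1 rect [601.3  97.9] [60.  63.5] 90.0
pile 2051 z 0.0298 range [574.  69. 600. 129.] circ [597.3  98.9] 30.4 rect [586.7  98.8] [26.3 60.8] 0.8
spice 610 z 0.1052 range [675.  -4. 710.  26.] circ [693.3   8.3] 20.3 rect [695.8  12.3] [16.3 40.4] 58.7
cup 1970 z 0.0674 range [574. -79. 626. -26.] circ [600.7 -52.5] 27.0 rect [600.3 -52.3] [51.7 52.4] 3.2
```

View pics/w4.png

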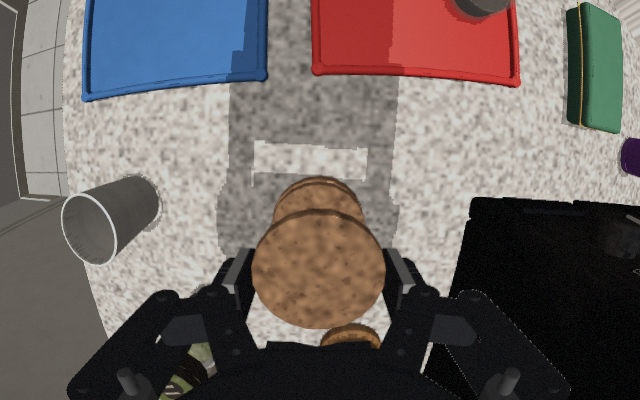

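The coaster is held at (318,270), level, with the pile just beneath it (318,195). Cup at (105,225). A 3 mm forward correction, then lower.

Emit:
servo_tool([
  {"tx":0.3,"ty":0,"tz":-0.8,"yaw":0,"claw":5.8},
  {"tx":0,"ty":0,"tz":-1.5,"yaw":0,"claw":5.8},
  {"tx":0,"ty":0,"tz":-1.5,"yaw":0,"claw":5.8},
  {"tx":0,"ty":0,"tz":-1,"yaw":0,"claw":5.8},
  {"tx":0,"ty":0,"tz":-0.5,"yaw":0,"claw":5.8},
  {"tx":0,"ty":0,"tz":-0.3,"yaw":0,"claw":5.8},
  {"tx":0,"ty":0,"tz":-0.1,"yaw":0,"claw":5.8},
  {"tx":0,"ty":0,"tz":0,"yaw":0,"claw":5.8},
  {"tx":0,"ty":0,"tz":0,"yaw":0,"claw":5.8},
], newtons=20)

```text
time_s: 12.15
position: [0.6061, 0.0981, 0.041]
tool_rot: [[-0.999, -0.052, 0.001], [-0.052, 0.999, -0.0], [-0.001, -0.0, -1.0]]
ft_force: [-1.1, -0.4, 4.0]
grip_width: 0.063
gripper_force: 24.9
```

Emit:
servo_tool([
  {"tx":0,"ty":0,"tz":0,"yaw":0,"claw":6.5},
  {"tx":0,"ty":0,"tz":0,"yaw":0,"claw":6.9},
  {"tx":0,"ty":0,"tz":0,"yaw":0,"claw":7.5},
  {"tx":0,"ty":0,"tz":0,"yaw":0,"claw":8},
  {"tx":0,"ty":0,"tz":0.5,"yaw":0,"claw":8},
  {"tx":0,"ty":0,"tz":1.5,"yaw":0,"claw":8},
  {"tx":0,"ty":0,"tz":2.5,"yaw":0,"claw":8},
  {"tx":0,"ty":0,"tz":3,"yaw":0,"claw":8},
  {"tx":0,"ty":0,"tz":3,"yaw":0,"claw":8},
  {"tx":0,"ty":0,"tz":2,"yaw":0,"claw":8},
  {"tx":0,"ty":0,"tz":0,"yaw":0,"claw":8},
  {"tx":0,"ty":0,"tz":0,"yaw":0,"claw":8},
], newtons=20)

```text
time_s: 13.35
position: [0.6056, 0.0982, 0.1651]
tool_rot: [[-0.999, -0.052, -0.0], [-0.052, 0.999, -0.0], [0.0, -0.0, -1.0]]
ft_force: [-0.4, -0.8, -0.5]
grip_width: 0.08
gripper_force: 0.0
```

```bash
cat > l4.py <<'E'
import sys
exec(open('look.py').read())
band('coaster',.036,.046,(.55,.66,.04,.16)); band('pile sides',.005,.027,(.55,.66,.05,.15),(5,22))
band('spice',.1,.112,(.65,.74,-.05,.05)); band('cup',.06,.078,(.55,.66,-.1,0))
E
python3 l4.py w5
```

```text
t 13.35 pos [0.6056 0.0982 0.1651] yang 93.0
coaster 4212 z 0.0399 range [574.  68. 637. 131.] circ [605.7  99.1] 32.2 rect [605.4  99. ] [62.9 63.1] 37.3
pile sides 103 z 0.0194 range [572.  82. 579. 109.] circ [577.1  95.6] 13.9 rect [575.   95.4] [ 4.8 27.8] 7.2
spice 0
cup 1087 z 0.0676 range [575. -78. 627. -27.] circ [600.5 -52.2] 26.8 rect [601.  -52.5] [51.4 52.1] 85.9
```

View pics/w5.png

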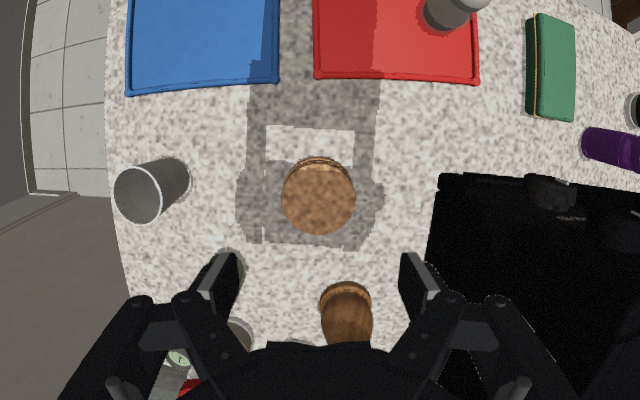

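Coaster lies flat and centred on the pile at (318,197). Next the tin.

Emit:
servo_tool([
  {"tx":-1.5,"ty":0,"tz":0,"yaw":-0.6,"claw":8.5},
  {"tx":-2.5,"ty":0,"tz":0,"yaw":0,"claw":8.5},
  {"tx":-3,"ty":0,"tz":0,"yaw":0,"claw":8.5},
  {"tx":-3,"ty":0.8,"tz":0,"yaw":0,"claw":8.5},
  {"tx":-2.7,"ty":2,"tz":0,"yaw":0,"claw":8.5},
  {"tx":-1.7,"ty":3,"tz":0,"yaw":0,"claw":8.5},
  {"tx":-0.8,"ty":3.2,"tz":0,"yaw":0,"claw":8.5},
  {"tx":0,"ty":3.2,"tz":0,"yaw":0,"claw":8.5},
  {"tx":0,"ty":3.2,"tz":0,"yaw":0,"claw":8.5},
  {"tx":0,"ty":3.2,"tz":0,"yaw":0,"claw":8.5},
  {"tx":0,"ty":2.8,"tz":0,"yaw":0,"claw":8.5},
  {"tx":0,"ty":1.7,"tz":0,"yaw":0,"claw":8.5},
  {"tx":0,"ty":0.7,"tz":0,"yaw":0,"claw":8.5},
  {"tx":0,"ty":0,"tz":0,"yaw":0,"claw":8.5},
  {"tx":0,"ty":0,"tz":0,"yaw":0,"claw":8.5},
], newtons=35)

```text
time_s: 14.9
position: [0.4539, 0.3353, 0.1651]
tool_rot: [[-0.999, -0.041, -0.001], [-0.041, 0.999, -0.001], [0.001, -0.001, -1.0]]
ft_force: [-0.1, 0.6, -0.5]
grip_width: 0.0853
gripper_force: 0.0
```

```bash
cat > l5.py <<'E'
import sys
exec(open('look.py').read())
band('tin',.03,.0385,(.37,.53,.27,.4))
E
python3 l5.py w6
```

```text
t 14.9 pos [0.4539 0.3353 0.1651] yang 92.3
tin 7315 z 0.0338 range [399. 308. 508. 365.] circ [453.6 336.5] 59.0 rect [453.3 336.2] [108.1  54.1] 2.3
```

Emit:
servo_tool([
  {"tx":0,"ty":0.1,"tz":-1,"yaw":0,"claw":8.5},
  {"tx":0,"ty":0,"tz":-2.5,"yaw":0,"claw":8.5},
  {"tx":0,"ty":0,"tz":-3,"yaw":0,"claw":8.5},
  {"tx":0,"ty":0,"tz":-3,"yaw":0,"claw":8.5},
  {"tx":0,"ty":0,"tz":-2.2,"yaw":0,"claw":8.5},
  {"tx":0,"ty":0,"tz":-1.3,"yaw":0,"claw":8.5},
  {"tx":0,"ty":0,"tz":-0.7,"yaw":0,"claw":8.5},
  {"tx":0,"ty":0,"tz":0,"yaw":0,"claw":7.5},
  {"tx":0,"ty":0,"tz":0,"yaw":0,"claw":6.5},
  {"tx":0,"ty":0,"tz":0,"yaw":0,"claw":6},
  {"tx":0,"ty":0,"tz":0,"yaw":0,"claw":5.5},
  {"tx":0,"ty":0,"tz":0,"yaw":0,"claw":5},
  {"tx":0,"ty":0,"tz":0,"yaw":0,"claw":5},
  {"tx":0,"ty":0,"tz":0,"yaw":0,"claw":5},
  {"tx":0,"ty":0,"tz":0,"yaw":0,"claw":5},
], newtons=35)

```text
time_s: 16.45
position: [0.4542, 0.3372, 0.0293]
tool_rot: [[-0.999, -0.041, 0.001], [-0.041, 0.999, 0.0], [-0.001, 0.0, -1.0]]
ft_force: [-1.2, -1.3, 6.2]
grip_width: 0.0531
gripper_force: 37.2
```

Emit:
servo_tool([
  {"tx":0,"ty":0,"tz":0.3,"yaw":0,"claw":5},
  {"tx":0,"ty":0,"tz":0.7,"yaw":0,"claw":5},
  {"tx":0,"ty":0,"tz":1.5,"yaw":0,"claw":5},
  {"tx":0,"ty":0,"tz":2.5,"yaw":0,"claw":5},
  {"tx":0,"ty":0,"tz":3,"yaw":0,"claw":5},
  {"tx":0,"ty":0,"tz":3,"yaw":0,"claw":5},
  {"tx":0,"ty":0,"tz":2,"yaw":0,"claw":5},
  {"tx":0,"ty":0,"tz":0,"yaw":0,"claw":5},
], newtons=35)

```text
time_s: 17.25
position: [0.4547, 0.3377, 0.1613]
tool_rot: [[-0.999, -0.041, 0.005], [-0.041, 0.999, 0.003], [-0.005, 0.002, -1.0]]
ft_force: [0.4, 0.2, -0.3]
grip_width: 0.0532
gripper_force: 37.2
```

Emit:
servo_tool([
  {"tx":0,"ty":-1.5,"tz":0,"yaw":0,"claw":5},
  {"tx":-0.1,"ty":-2.5,"tz":0,"yaw":0,"claw":5},
  {"tx":-0.1,"ty":-3,"tz":0,"yaw":0,"claw":5},
  {"tx":-0.1,"ty":-3,"tz":0,"yaw":0,"claw":5},
  {"tx":-0.2,"ty":-3,"tz":0,"yaw":0,"claw":5},
  {"tx":-0.2,"ty":-3,"tz":0,"yaw":0,"claw":5},
  {"tx":-0.2,"ty":-3,"tz":0,"yaw":0,"claw":5},
  {"tx":-0.2,"ty":-3,"tz":0,"yaw":0,"claw":5},
  {"tx":-0.2,"ty":-3,"tz":0,"yaw":0,"claw":5},
  {"tx":-0.1,"ty":-3,"tz":0,"yaw":0,"claw":5},
  {"tx":0,"ty":-2.5,"tz":0,"yaw":0,"claw":5},
  {"tx":0,"ty":-1.5,"tz":0,"yaw":0,"claw":5},
  {"tx":0,"ty":-0.5,"tz":0,"yaw":0,"claw":5},
  {"tx":0,"ty":0,"tz":0,"yaw":0,"claw":5},
  {"tx":0,"ty":0,"tz":0,"yaw":0,"claw":5},
], newtons=35)

```text
time_s: 18.75
position: [0.4395, 0.0126, 0.1579]
tool_rot: [[-0.999, -0.041, -0.001], [-0.041, 0.999, 0.0], [0.001, 0.0, -1.0]]
ft_force: [-0.3, 0.6, -1.6]
grip_width: 0.0533
gripper_force: 37.2
```

```bash
cat > l6.py <<'E'
import sys
exec(open('look.py').read())
band('blue',-.003,.02,(.3,.56,-.15,.1),(100,122)); p=s['position']
band('bluerim',.0095,.016,(.3,.56,-.15,.1),(100,122))
band('tin',p[2]-.03,p[2]+.02,(.36,.53,-.05,.08),(60,90))
E
python3 l6.py w7
```

```text
t 18.75 pos [0.4395 0.0126 0.1579] yang 92.4
blue 11440 z 0.0052 range [ 372. -107.  515.   53.] circ [443.4 -24.6] 103.2 rect [443.2 -24.5] [136.2 159.2] 2.8
bluerim 1974 z 0.0115 range [ 372. -107.  515.   52.] circ [443.4 -24.6] 103.2 rect [443.4 -24.5] [135.8 159.2] 2.8
tin 0
```

View pics/w7.png

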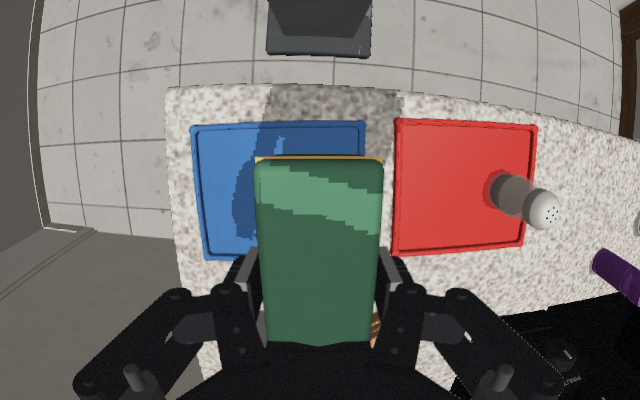

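Tin is held at (320,240) above the blue tray (centre about 443,-24). I'll check that it is level and its centre.

```bash
python3 - <<'E'
from h import *
D=np.load('/tmp/wrist.npz');W=D['W'];h=cv2.cvtColor(D['im'],cv2.COLOR_RGB2HSV)
k=(h[...,0]>60)&(h[...,0]<90)&(h[...,1]>80); k[:140]=0; k[350:]=0; k[:,:240]=0;k[:,400:]=0
k=cv2.erode(k.astype(np.uint8),np.ones((5,5)))>0
w=W[k];w=w[np.isfinite(w).all(1)]
A=np.c_[w[:,:2]-w[:,:2].mean(0),np.ones(len(w))];print(len(w),np.linalg.lstsq(A,w[:,2],rcond=None)[0],w.min(0),w.max(0))
print(cv2.minAreaRect((w[:,:2]*1000).astype(np.float32)))
E
```

```text
20324 [0.00211509 0.00068983 0.16251252] [ 0.38375482 -0.01385202  0.15850558] [0.47646112 0.03950925 0.16482883]
((430.4234313964844, 13.067285537719727), (92.16095733642578, 50.6748161315918), 2.462221384048462)
```

Emit:
servo_tool([
  {"tx":0.3,"ty":0,"tz":-1,"yaw":0.4,"claw":5},
  {"tx":0,"ty":0,"tz":-2,"yaw":0,"claw":5},
  {"tx":0,"ty":0,"tz":-2.5,"yaw":0,"claw":5},
  {"tx":0,"ty":0,"tz":-2.5,"yaw":0,"claw":5},
  {"tx":0,"ty":0,"tz":-2,"yaw":0,"claw":5},
  {"tx":0,"ty":0,"tz":-1.2,"yaw":0,"claw":5},
  {"tx":0,"ty":0,"tz":-0.6,"yaw":0,"claw":5},
  {"tx":0,"ty":0,"tz":-0.2,"yaw":0,"claw":5},
  {"tx":0,"ty":0,"tz":-0.1,"yaw":0,"claw":5},
  {"tx":0,"ty":0,"tz":0,"yaw":0,"claw":5},
  {"tx":0,"ty":0,"tz":0,"yaw":0,"claw":5},
], newtons=35)

```text
time_s: 19.9
position: [0.4431, 0.0121, 0.0378]
tool_rot: [[-0.999, -0.048, 0.001], [-0.048, 0.999, -0.0], [-0.001, -0.0, -1.0]]
ft_force: [0.6, 1.0, -0.8]
grip_width: 0.0533
gripper_force: 37.2
```

Emit:
servo_tool([
  {"tx":0,"ty":0.1,"tz":-0.1,"yaw":0,"claw":5},
  {"tx":0,"ty":0,"tz":-0.1,"yaw":0,"claw":5},
  {"tx":0,"ty":0,"tz":-0.1,"yaw":0,"claw":5},
  {"tx":0,"ty":0,"tz":0,"yaw":0,"claw":5},
  {"tx":0,"ty":0,"tz":0,"yaw":0,"claw":5},
])

```text
time_s: 20.4
position: [0.4429, 0.0131, 0.0343]
tool_rot: [[-0.999, -0.048, 0.0], [-0.048, 0.999, 0.0], [-0.0, 0.0, -1.0]]
ft_force: [-0.0, 0.2, -1.1]
grip_width: 0.0533
gripper_force: 37.3
```

Emit:
servo_tool([
  {"tx":0,"ty":0,"tz":-0.05,"yaw":0,"claw":5},
  {"tx":0,"ty":0,"tz":-0.05,"yaw":0,"claw":5},
  {"tx":0,"ty":0,"tz":0,"yaw":0,"claw":5},
])

```text
time_s: 20.7
position: [0.4429, 0.0131, 0.0342]
tool_rot: [[-0.999, -0.048, 0.001], [-0.048, 0.999, -0.0], [-0.001, -0.0, -1.0]]
ft_force: [-4.0, 0.0, 14.4]
grip_width: 0.0536
gripper_force: 38.9
```

Emit:
servo_tool([
  {"tx":0,"ty":0,"tz":0.08,"yaw":0,"claw":5},
  {"tx":0,"ty":0,"tz":0,"yaw":0,"claw":5.6},
  {"tx":0,"ty":0,"tz":0,"yaw":0,"claw":6.2},
  {"tx":0,"ty":0,"tz":0,"yaw":0,"claw":7},
  {"tx":0,"ty":0,"tz":0.5,"yaw":0,"claw":7},
  {"tx":0,"ty":0,"tz":1.5,"yaw":0,"claw":7},
  {"tx":0,"ty":0,"tz":2.5,"yaw":0,"claw":8.5},
  {"tx":0,"ty":0,"tz":3,"yaw":0,"claw":8.5},
  {"tx":0,"ty":0,"tz":3,"yaw":0,"claw":8.5},
  {"tx":1.2,"ty":-0.5,"tz":2,"yaw":0,"claw":8.5},
  {"tx":2.5,"ty":-1,"tz":0,"yaw":0,"claw":8.5},
  {"tx":3,"ty":-1.3,"tz":0,"yaw":0,"claw":8.5},
  {"tx":3,"ty":-1.3,"tz":0,"yaw":0,"claw":8.5},
  {"tx":3,"ty":-1.2,"tz":0,"yaw":0,"claw":8.5},
  {"tx":2,"ty":-0.9,"tz":0,"yaw":0,"claw":8.5},
  {"tx":1,"ty":-0.4,"tz":0,"yaw":0,"claw":8.5},
  {"tx":0,"ty":0,"tz":0,"yaw":0,"claw":8.5},
  {"tx":0,"ty":0,"tz":0,"yaw":0,"claw":8.5},
], newtons=25)

```text
time_s: 22.5
position: [0.5993, -0.0526, 0.1591]
tool_rot: [[-0.999, -0.048, -0.001], [-0.048, 0.999, 0.0], [0.001, 0.0, -1.0]]
ft_force: [0.7, 0.5, 0.2]
grip_width: 0.0852
gripper_force: 0.0
```

```bash
cat > l7.py <<'E'
import sys
exec(open('look.py').read())
band('tin',.034,.0435,(.36,.53,-.05,.08)); band('cup',.06,.078,(.55,.66,-.1,0)); band('blue',-.003,.02,(.3,.56,-.15,.1),(100,122))
E
python3 l7.py w8
```

```text
t 22.5 pos [ 0.5993 -0.0526  0.1591] yang 92.8
tin 5283 z 0.0387 range [421. -13. 499.  42.] circ [459.   14.4] 45.1 rect [459.9  14.3] [76.6 53.6] 2.5
cup 1129 z 0.0703 range [575. -78. 627. -27.] circ [600.8 -52.5] 26.6 rect [600.7 -52.4] [52.1 51.4] 2.7
blue 11531 z 0.005 range [ 409. -105.  515.   58.] circ [461.3 -23.9] 92.7 rect [462.5 -24.2] [ 99.6 158.9] 3.1
```

View pics/w8.png

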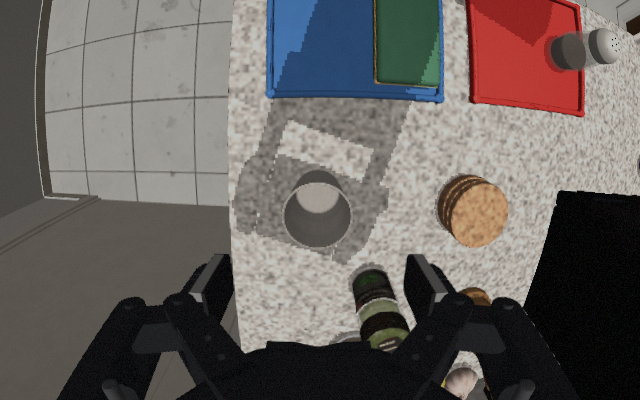

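Tin lies flat in the blue tray (408,40). The cup is between the fingers at (318,210), and the spice jar at (380,305) is well beyond. Grasping the cup.

Emit:
servo_tool([
  {"tx":0.15,"ty":0,"tz":-1,"yaw":0,"claw":8.5},
  {"tx":0,"ty":0,"tz":-2.5,"yaw":0,"claw":8.5},
  {"tx":0,"ty":0,"tz":-2.5,"yaw":0,"claw":8.5},
  {"tx":0,"ty":0,"tz":-2,"yaw":0,"claw":8.5},
  {"tx":0,"ty":0,"tz":-1.5,"yaw":0,"claw":8.5},
  {"tx":0,"ty":0,"tz":-0.8,"yaw":0,"claw":8.5},
  {"tx":0,"ty":0,"tz":0,"yaw":0,"claw":7.5},
  {"tx":0,"ty":0,"tz":0,"yaw":0,"claw":6.5},
  {"tx":0,"ty":0,"tz":0,"yaw":0,"claw":5.8},
  {"tx":0,"ty":0,"tz":0,"yaw":0,"claw":5.4},
  {"tx":0,"ty":0,"tz":0,"yaw":0,"claw":5},
  {"tx":0,"ty":0,"tz":0,"yaw":0,"claw":4.5},
  {"tx":0,"ty":0,"tz":0,"yaw":0,"claw":4.5},
  {"tx":0,"ty":0,"tz":0,"yaw":0,"claw":4.5},
  {"tx":0,"ty":0,"tz":0,"yaw":0,"claw":4.5},
], newtons=25)

```text
time_s: 24.05
position: [0.6018, -0.0529, 0.057]
tool_rot: [[-0.999, -0.048, 0.002], [-0.048, 0.999, -0.0], [-0.002, -0.0, -1.0]]
ft_force: [0.1, -0.1, 6.7]
grip_width: 0.0503
gripper_force: 25.6
```

Emit:
servo_tool([
  {"tx":0,"ty":0,"tz":0.3,"yaw":0,"claw":4.5},
  {"tx":0,"ty":0,"tz":0.7,"yaw":0,"claw":4.5},
  {"tx":0,"ty":0,"tz":1.5,"yaw":0,"claw":4.5},
  {"tx":0,"ty":0,"tz":2.5,"yaw":0,"claw":4.5},
  {"tx":0,"ty":0,"tz":2,"yaw":0,"claw":4.5},
  {"tx":0,"ty":0,"tz":0,"yaw":0,"claw":4.5},
], newtons=25)

```text
time_s: 24.65
position: [0.6025, -0.0531, 0.129]
tool_rot: [[-0.999, -0.048, 0.005], [-0.048, 0.999, -0.002], [-0.005, -0.002, -1.0]]
ft_force: [-0.6, 0.5, -1.2]
grip_width: 0.0503
gripper_force: 26.3
```

Emit:
servo_tool([
  {"tx":-1,"ty":0,"tz":0,"yaw":0,"claw":4.5},
  {"tx":-2,"ty":-0.2,"tz":0,"yaw":0,"claw":4.5},
  {"tx":-2.5,"ty":-0.2,"tz":0,"yaw":0,"claw":4.5},
  {"tx":-2.5,"ty":-0.2,"tz":0,"yaw":0,"claw":4.5},
  {"tx":-2.5,"ty":-0.2,"tz":0,"yaw":0,"claw":4.5},
  {"tx":-2.5,"ty":-0.2,"tz":0,"yaw":0,"claw":4.5},
  {"tx":-1.7,"ty":-0.2,"tz":0,"yaw":0,"claw":4.5},
  {"tx":-0.8,"ty":0,"tz":0,"yaw":0,"claw":4.5},
  {"tx":-0.2,"ty":0,"tz":-1,"yaw":0,"claw":4.5},
  {"tx":0,"ty":0,"tz":-2,"yaw":0,"claw":4.5},
  {"tx":0,"ty":0,"tz":-1.7,"yaw":0,"claw":4.5},
  {"tx":0,"ty":0,"tz":-1,"yaw":0,"claw":4.5},
  {"tx":0,"ty":0,"tz":-0.6,"yaw":0,"claw":4.5},
  {"tx":0,"ty":0,"tz":0,"yaw":0,"claw":4.5},
  {"tx":0,"ty":0,"tz":0,"yaw":0,"claw":4.5},
], newtons=25)

```text
time_s: 26.15
position: [0.4447, -0.0649, 0.0633]
tool_rot: [[-0.999, -0.048, 0.0], [-0.048, 0.999, -0.0], [-0.0, -0.0, -1.0]]
ft_force: [-1.2, -0.7, -0.6]
grip_width: 0.0504
gripper_force: 26.3
```

Emit:
servo_tool([
  {"tx":0,"ty":0,"tz":-0.05,"yaw":0,"claw":4.5},
  {"tx":0,"ty":0,"tz":-0.05,"yaw":0,"claw":4.5},
  {"tx":0,"ty":0,"tz":-0.05,"yaw":0,"claw":4.5},
  {"tx":0,"ty":0,"tz":0,"yaw":0,"claw":4.5},
])

```text
time_s: 26.55
position: [0.4446, -0.0649, 0.062]
tool_rot: [[-0.999, -0.048, 0.001], [-0.048, 0.999, -0.0], [-0.001, -0.0, -1.0]]
ft_force: [-0.5, 0.1, 3.4]
grip_width: 0.0503
gripper_force: 26.5
```

Emit:
servo_tool([
  {"tx":0,"ty":0,"tz":0,"yaw":0,"claw":5.2},
  {"tx":0,"ty":0,"tz":0,"yaw":0,"claw":5.7},
  {"tx":0,"ty":0,"tz":0,"yaw":0,"claw":6.2},
  {"tx":0,"ty":0,"tz":0,"yaw":0,"claw":6.2},
  {"tx":0,"ty":0,"tz":1,"yaw":0,"claw":6.2},
  {"tx":0,"ty":0,"tz":2.5,"yaw":0,"claw":6.2},
  {"tx":0,"ty":0,"tz":3,"yaw":0,"claw":6.2},
  {"tx":0,"ty":0,"tz":3,"yaw":0,"claw":8},
  {"tx":1.5,"ty":0.4,"tz":2,"yaw":0,"claw":8},
  {"tx":3,"ty":0.9,"tz":0.5,"yaw":0,"claw":8},
  {"tx":3.5,"ty":1,"tz":0,"yaw":0,"claw":8},
  {"tx":3.5,"ty":1,"tz":0,"yaw":0,"claw":8},
  {"tx":3.5,"ty":1.1,"tz":0,"yaw":0,"claw":8},
  {"tx":3.5,"ty":1.1,"tz":0,"yaw":0,"claw":8},
  {"tx":3,"ty":0.9,"tz":0,"yaw":0,"claw":8},
  {"tx":2,"ty":0.6,"tz":0,"yaw":0,"claw":8},
  {"tx":1,"ty":0.3,"tz":0,"yaw":0,"claw":8},
  {"tx":0,"ty":0,"tz":0,"yaw":0,"claw":8},
  {"tx":0,"ty":0,"tz":0,"yaw":0,"claw":8},
], newtons=30)

```text
time_s: 28.45
position: [0.6889, 0.0081, 0.1819]
tool_rot: [[-0.999, -0.048, -0.0], [-0.048, 0.999, -0.0], [0.0, 0.0, -1.0]]
ft_force: [-0.4, 0.3, -1.2]
grip_width: 0.0801
gripper_force: 0.0
```

```bash
cat > l8.py <<'E'
import sys
exec(open('look.py').read())
band('spicetop',.1,.112,(.65,.74,-.05,.05)); band('spice',.03,.09,(.65,.74,-.05,.05)); band('mill',.03,.2,(.7,.8,.08,.18)); band('redjar',.11,.13,(.75,.85,-.05,.05))
E
python3 l8.py w9
```

```text
t 28.45 pos [0.6889 0.0081 0.1819] yang 92.8
spicetop 2429 z 0.1053 range [674. -12. 714.  27.] circ [694.4   7.5] 20.5 rect [694.1   7.5] [39.4 38.8] 2.4
spice 777 z 0.0651 range [673. -13. 692.  27.] circ [689.3   6.9] 20.1 rect [681.3   5.8] [16.  40.3] 7.6
mill 4525 z 0.1018 range [708.  80. 800. 155.] circ [757.1 116.8] 55.5 rect [752.9 111.1] [ 36.9 110.8] 53.7
redjar 1836 z 0.1203 range [763. -28. 790.  31.] circ [787.1   1.5] 29.5 rect [776.3   2. ] [58.9 27.2] 87.3
```

View pics/w9.png

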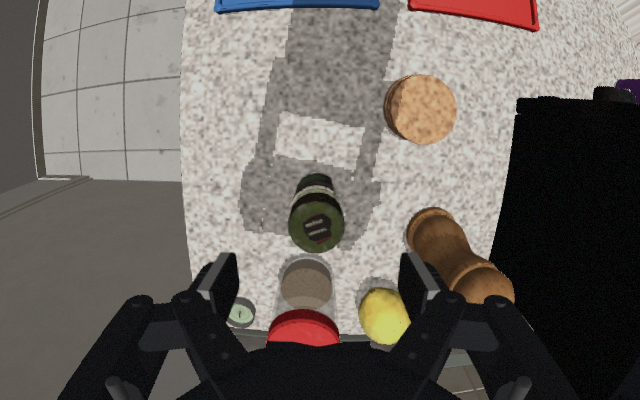

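Spice jar (black cap) is between the fingers at (317,215). The red jar (305,325), lemon (385,315) and mill (455,265) are clear of the fingers. Grasping.

Emit:
servo_tool([
  {"tx":0.5,"ty":0,"tz":-1,"yaw":0,"claw":7.5},
  {"tx":0,"ty":0,"tz":-2.5,"yaw":0,"claw":7.5},
  {"tx":0,"ty":0,"tz":-2.5,"yaw":0,"claw":7.5},
  {"tx":0,"ty":0,"tz":-2,"yaw":0,"claw":7.5},
  {"tx":0,"ty":0,"tz":-1.5,"yaw":0,"claw":7.5},
  {"tx":0,"ty":0,"tz":-0.9,"yaw":0,"claw":7.5},
  {"tx":0,"ty":0,"tz":0,"yaw":0,"claw":6.5},
  {"tx":0,"ty":0,"tz":0,"yaw":0,"claw":5.5},
  {"tx":0,"ty":0,"tz":0,"yaw":0,"claw":4.8},
  {"tx":0,"ty":0,"tz":0,"yaw":0,"claw":4.2},
  {"tx":0,"ty":0,"tz":0,"yaw":0,"claw":3.6},
  {"tx":0,"ty":0,"tz":0,"yaw":0,"claw":3.5},
  {"tx":0,"ty":0,"tz":0,"yaw":0,"claw":3.5},
  {"tx":0,"ty":0,"tz":0,"yaw":0,"claw":3.5},
], newtons=30)

```text
time_s: 29.9
position: [0.6948, 0.0079, 0.0786]
tool_rot: [[-0.999, -0.048, 0.002], [-0.048, 0.999, -0.001], [-0.002, -0.001, -1.0]]
ft_force: [-0.5, -1.4, 5.0]
grip_width: 0.0398
gripper_force: 30.2
```

Emit:
servo_tool([
  {"tx":0,"ty":0,"tz":0.3,"yaw":0,"claw":3.5},
  {"tx":0,"ty":0,"tz":0.7,"yaw":0,"claw":3.5},
  {"tx":0,"ty":0,"tz":1.5,"yaw":0,"claw":3.5},
  {"tx":0,"ty":0,"tz":2.5,"yaw":0,"claw":3.5},
  {"tx":0,"ty":0,"tz":2,"yaw":0,"claw":3.5},
  {"tx":0,"ty":0,"tz":0,"yaw":0,"claw":3.5},
], newtons=30)

```text
time_s: 30.5
position: [0.6954, 0.0082, 0.1508]
tool_rot: [[-0.999, -0.048, 0.005], [-0.048, 0.999, -0.001], [-0.005, -0.001, -1.0]]
ft_force: [0.2, -0.2, -0.4]
grip_width: 0.0403
gripper_force: 30.4
```

Emit:
servo_tool([
  {"tx":-1,"ty":0,"tz":0,"yaw":0,"claw":3.5},
  {"tx":-2,"ty":0.2,"tz":0,"yaw":0,"claw":3.5},
  {"tx":-2.7,"ty":0.6,"tz":0,"yaw":0,"claw":3.5},
  {"tx":-3,"ty":1.1,"tz":0,"yaw":0,"claw":3.5},
  {"tx":-3,"ty":1.5,"tz":0,"yaw":0,"claw":3.5},
  {"tx":-3,"ty":1.7,"tz":0,"yaw":0,"claw":3.5},
  {"tx":-3,"ty":1.7,"tz":0,"yaw":0,"claw":3.5},
  {"tx":-3,"ty":1.7,"tz":0,"yaw":0,"claw":3.5},
  {"tx":-2.7,"ty":1.5,"tz":0,"yaw":0,"claw":3.5},
  {"tx":-1.8,"ty":1,"tz":0,"yaw":0,"claw":3.5},
  {"tx":-0.9,"ty":0.6,"tz":0,"yaw":0,"claw":3.5},
  {"tx":-0.3,"ty":0.15,"tz":-0.8,"yaw":0,"claw":3.5},
  {"tx":0,"ty":0,"tz":-1.8,"yaw":0,"claw":3.5},
  {"tx":0,"ty":0,"tz":-1.8,"yaw":0,"claw":3.5},
  {"tx":0,"ty":0,"tz":-1.2,"yaw":0,"claw":3.5},
  {"tx":0,"ty":0,"tz":-0.7,"yaw":0,"claw":3.5},
  {"tx":0,"ty":0,"tz":0,"yaw":0,"claw":3.5},
  {"tx":0,"ty":0,"tz":0,"yaw":0,"claw":3.5},
], newtons=30)

```text
time_s: 32.3
position: [0.4308, 0.1254, 0.0843]
tool_rot: [[-0.999, -0.048, -0.0], [-0.048, 0.999, 0.0], [0.0, 0.0, -1.0]]
ft_force: [-0.6, 1.0, -1.2]
grip_width: 0.04
gripper_force: 30.4
```

Emit:
servo_tool([
  {"tx":0,"ty":0,"tz":-0.05,"yaw":0,"claw":3.5},
  {"tx":0,"ty":0,"tz":-0.05,"yaw":0,"claw":3.5},
  {"tx":0,"ty":0,"tz":0,"yaw":0,"claw":3.5},
])

```text
time_s: 32.6
position: [0.4304, 0.1257, 0.0836]
tool_rot: [[-0.999, -0.048, 0.0], [-0.048, 0.999, 0.0], [-0.0, 0.0, -1.0]]
ft_force: [0.1, -0.6, -1.2]
grip_width: 0.0402
gripper_force: 30.4
```

Emit:
servo_tool([
  {"tx":0,"ty":0,"tz":-0.05,"yaw":0,"claw":3.5},
  {"tx":0,"ty":0,"tz":-0.03,"yaw":0,"claw":3.5},
  {"tx":0,"ty":0,"tz":0,"yaw":0,"claw":3.5},
])

```text
time_s: 32.9
position: [0.4304, 0.1257, 0.083]
tool_rot: [[-0.999, -0.048, 0.0], [-0.048, 0.999, -0.0], [-0.0, -0.0, -1.0]]
ft_force: [-0.8, -0.8, 2.6]
grip_width: 0.0404
gripper_force: 30.7
```

Contact. Release, rise and retreat, then check.

Emit:
servo_tool([
  {"tx":0,"ty":0,"tz":0,"yaw":0,"claw":4.3},
  {"tx":0,"ty":0,"tz":0,"yaw":0,"claw":4.9},
  {"tx":0,"ty":0,"tz":0,"yaw":0,"claw":5.6},
  {"tx":0,"ty":0,"tz":0,"yaw":0,"claw":5.6},
  {"tx":0,"ty":0,"tz":1,"yaw":0,"claw":5.6},
  {"tx":0,"ty":0,"tz":2,"yaw":0,"claw":5.6},
  {"tx":0,"ty":0,"tz":3,"yaw":0,"claw":5.6},
  {"tx":0,"ty":0,"tz":3,"yaw":0,"claw":5.6},
  {"tx":0,"ty":0,"tz":3,"yaw":0,"claw":5.6},
  {"tx":0,"ty":0,"tz":3,"yaw":0,"claw":5.6},
  {"tx":0,"ty":-1.5,"tz":2,"yaw":0,"claw":8},
  {"tx":0,"ty":-2,"tz":0,"yaw":0,"claw":8},
  {"tx":0,"ty":-2,"tz":0,"yaw":0,"claw":8},
  {"tx":0,"ty":-1,"tz":0,"yaw":0,"claw":8},
  {"tx":0,"ty":0,"tz":0,"yaw":0,"claw":8},
  {"tx":0,"ty":0,"tz":0,"yaw":0,"claw":8},
])

```text
time_s: 34.5
position: [0.4303, 0.061, 0.253]
tool_rot: [[-0.999, -0.048, -0.0], [-0.048, 0.999, 0.0], [0.0, 0.0, -1.0]]
ft_force: [-0.3, 0.8, 0.3]
grip_width: 0.08
gripper_force: 0.0
```

```bash
cat > l9.py <<'E'
import sys
exec(open('look.py').read())
band('red',-.003,.02,(.3,.55,.05,.27),(0,6)); band('blue',-.003,.02,(.3,.56,-.15,.1),(100,122))
band('spice',.1,.118,(.38,.48,.08,.17)); band('shaker',.08,.1,(.38,.48,.17,.25)); band('tin',.034,.0435,(.36,.53,-.016,.08)); band('cup',.06,.083,(.38,.5,-.12,-.02)); band('coaster',.036,.046,(.55,.66,.04,.16))
E
python3 l9.py w10
```

```text
t 34.5 pos [0.4303 0.061  0.253 ] yang 92.7
red 9277 z 0.0052 range [355.  79. 501. 254.] circ [431.9 166.2] 107.4 rect [430.8 166.3] [140.6 165.2] 4.4
blue 6512 z 0.0052 range [ 372. -106.  514.   58.] circ [442.9 -24.9] 103.1 rect [443.  -24.9] [134.6 159.1] 2.8
spice 1467 z 0.1102 range [410. 106. 450. 146.] circ [429.8 126. ] 20.5 rect [429.7 125.6] [39.5 39.6] 3.2
shaker 739 z 0.0907 range [409. 185. 443. 216.] circ [425.3 201.3] 17.6 rect [424.9 199.3] [30.2 34.5] 73.4
tin 4206 z 0.0388 range [387. -15. 497.  42.] circ [442.1  13.8] 59.4 rect [442.  14.] [108.2  53.6] 3.0
cup 724 z 0.0712 range [418. -90. 469. -38.] circ [443.1 -64.1] 26.4 rect [443.1 -64.2] [52.1 51.1] 86.5
coaster 1434 z 0.04 range [574.  67. 637. 130.] circ [605.3  98.6] 32.4 rect [605.3  98.7] [62.5 62.3] 2.6
```

View pics/w10.png

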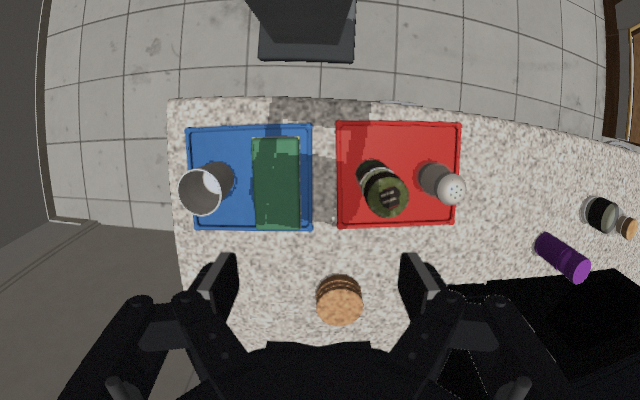

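The final view shows the cup (205,180) and tin (276,182) inside the blue tray, the spice jar (382,188) and shaker (442,183) upright inside the red tray, and the coaster centred on the pile (340,298). All heights match items standing flat.

```bash
python3 -c "
from rig import env
print(env.close_job())"
```

```text
the job is handed in; nothing more can be done
None
```

The job is handed in at about 34.5 s of the 136 s allowed: tea tin and cup are in the blue tray, shaker and spice jar are in the red tray, and the coaster is on the pile; the last picture shows all of them flat and inside their places, and nothing touched the red-lidded jar or the cork-stoppered bottle.

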